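Tip the small milling balls out of the turret-cap drum

ROBOT

A 6-joint arm with a two-finger parallel gripper is mounted at the origin on a cart in front of the work surface, level with it; the furniture and walls round the work are solid. World frame = base frame: x ahead of the robot, y to its left, z up, the work surface at z = 0. Lengths are in mm, angles in rad, forces in N, time in s.
With the tool pointing down it reaches from about 300 to 825 mm from the base axis. Payload 5.4 kg.
Tool frame: the origin (TCP) lies midway between the tips of the shut fingers; the grasp point (between the pads) lies bot.tcp_to_grasp behind it (bot.tcp_to_grasp is the distance from the TCP to the grasp point, in mm); z points along the fingers, y is the line along which they close (so a half turn about z gives the same grasp; the last joint's range is limited). The gripper opens to 92 mm and grips with 3 to 60 N. Pads are 20 mm wide; open, the fingers measure 128 mm over their backs; the gripper's body (75 mm by 189 mm) begins 69 mm behind the grasp point.
Start: joints at [-1.353, 0.158, 1.597, -0, 1.386, -0.21], TCP at [238.525, -523.175, 214.601] pointing down, gripper open.
Joint ranges: [-2.91, 2.91], [-0.94, 2.29], [0.18, 2.7], [-1.29, 4.43], [0.17, 2.64], [-3, 3]. Speed limits (rad/s): [2.57, 2.57, 3.14, 3.14, 3.14, 3.14].

INTERFACE

Orientations are given as a 3x3 rotation matrix whose columns are the frame's x, y, z axes.
In Python, from bench import bot, vision gives the robot as it stands.
- The arm moves only by the tool drive_tool, never from a script. Its argument "commands" is a list of rows, each a list of 5 numbers: the opening, from 0 (shut) to 1 (fully open), then the shift along the world's x, y, z in m, then the turn about the world's z in degrees. In form: [[grip, x, y, z, turn], ...]. A call has 1 to 8 rows; each row is the pose to reach, as a shift and turn from the pose commanded when the call began; what a row does not reach only later rows make up. A row lasts 1/12 s, in which the tool goes at most 41.7 mm and 7.16 degrees, less where a joint would pass 70% of its speed; a pose out of reach is approached as far as the arm can. A call with a gripper value outside its range is refused whole. The fingers move at their own pace and stop on an object; "force" is the grip in N (left out, the last holds). Time passes only in rows, so rows that repeat a pose let the fingers close. It gives the time, the measured TCP pose, the force, the opening and the grip force at its end, in the units of the state.
- bot.get_state(): the state, without advancing time (a new reading comes with each control period).
- vision.read_camera(name): name is "side" or "top" or "wrist"; returns a dict with "pixels" (480x640x3 uint8, blue, green, red), "depth" (480x640 float32, mm along the optical axis (not along the pixel's ray), 0 where there is no reading), "fx", "fy", "cx", "cy" (pixels), "extrinsics" (4x4, takes a point from camera to world coordinates). Camera axes: x right, y down, z forward; pixel columns grow to the right and rows downward; lengths in mm; the calibration is good to about 2 mm. A picture is of the moment at which its call begins.
- bot.close_job(): hands the job in; it is judged then, once.
The state is a dict: "clock": time; "q": joint angles; "joint_velocities": joint speeds; "joint_efforts": joint torques, N m; "tcp_pos": TCP position; "eef_rot": TCP orientation; "ft_force": force on the tool from outside, world axes, zero at the start; "moment": the same for the moment, N m; "gripper_width": opening from 0.0 (shut) to 1.0 (fully open); "finger_force": force on a finger pad.
Only numpy, scipy, OpenCV 4.12 (cv2) and the standard library are available. Lean on these libraries where they do the work, as an engineer would, in place of code of your own. Each camera call takes 0.05 s, during which the arm holds its last target. There are 200 camera calls.

TASK

Turn the white cap on the dispenser drum by its black knob until the middle-sized slot lies squarely over the drum's front mouth, then swing the red handle forward to tip the drum all the way to its stop so that all four small yellow balls roll out into the blue tray. Swing the drum back fully upright and leave it so; the two large dark balls must stay in the drum all along, and the bottle, beaker and box round the dispenser must be left where they stand.

Things in the scene. Friction and masses are not known exactly. Their poses are not given: they have to be found in the camera images.
- dispenser: Fixed grey stand of a tilting ball dispenser. Origin on the work surface, straight below the middle of the tilt axis; x points to its rear, y to its left (handle side), z up. Base plate 285 x 205 x 8 mm (x -200 to +85 mm); two uprights, 44 x 10 mm and 173 mm high, at y = +-87.5 mm carry the drum on a tilt axis parallel to y, 155 mm above the surface.
- tray (a point): Centre of the inner floor of the open blue catch tray, fixed on the stand, under and in front of the drum: 12 mm above the surface, 65 mm in front of the tilt axis; axes as the dispenser. Inside 242 (x) x 150 (y) mm, walls 43 mm high.
- drum (a joint): Tilt of the clear drum (132 mm across, 85 mm high), rad: 0 upright against a stop (its start), growing as its top swings forward over the tray (dispenser's -x), stop at 2.3 (132 degrees), where all that fits through the slot rolls out into the tray. The hinge is stiff (0.2 N m, about 2 N at the handle): it stays where it is left.
- drum_centre (a point): Middle of the drum, on the tilt axis, 155 mm above the surface; axes turn with the drum and equal the dispenser's when upright. The drum's fixed top, 40 mm above this point, has one opening, the mouth: a sector 106 degrees wide on the front side (-x), under the cap. A partition parallel to x splits the drum into a left and a right chamber; both open to the mouth.
- cap (a joint): Turn of the white cap (144 mm across, 4 mm thick) on the drum's top, rad, growing clockwise seen from above, 0 to 4.19 (stops). Three straight-edged slots, 120 degrees apart. Over the mouth lies: at 0 the narrow slot (12 mm wide, no ball passes), at 2.094 the middle slot (23 mm, small balls pass), at 4.19 the wide one (42 mm, all pass). Starts at 0.1 to 1.6; friction 0.08 N m holds it.
- knob (a point): On the cap's black bar-shaped knob: on the cap's turning axis, 26 mm above the cap, 12 mm below the knob's top; 229 mm above the surface with the drum upright. The bar is 36 mm long along this point's x, 14 mm thick along its y (grip across that), 38 mm high. The axes turn with the cap: at cap value c, its x is the dispenser's x turned clockwise by c.
- handle (a point): Middle of the red handle, left of the drum: a freely spinning round sleeve 17 mm across, 80 mm long, parallel to the tilt axis, centred 149 mm left of the drum's middle. At drum tilt t it lies 110*sin(0.698-t) mm behind and 110*cos(0.698-t) mm above the tilt axis (upright: 71 behind, 84 above). Can be gripped from above, a finger before and behind; a thin lever joins its inner end to the axis.
- small_ball_1: Small yellow milling ball, 18 mm across, 25 g; origin at its centre. Starts in the left chamber of the drum, whose floor is 115 mm above the surface.
- small_ball_2: Small yellow milling ball, 18 mm across, 25 g; origin at its centre. Starts in the left chamber of the drum, whose floor is 115 mm above the surface.
- small_ball_3: Small yellow milling ball, 18 mm across, 25 g; origin at its centre. Starts in the left chamber of the drum, whose floor is 115 mm above the surface.
- small_ball_4: Small yellow milling ball, 18 mm across, 25 g; origin at its centre. Starts in the left chamber of the drum, whose floor is 115 mm above the surface.
- large_ball_1: Large dark grey milling ball, 30 mm across, about 100 g; origin at its centre. Starts in the right chamber of the drum and must stay there.
- large_ball_2: Large dark grey milling ball, 30 mm across, about 100 g; origin at its centre. Starts in the right chamber of the drum and must stay there.
- bottle_blue_4: Bystander: reagent bottle with white cap, 62 x 62 x 125 mm, behind the dispenser, rightwards. Origin at its underside's centre.
- beaker_1: Bystander: glass beaker, 51 mm across, 62 mm high, behind the dispenser, leftwards. Origin at its underside's centre.
- tip_box: Bystander: grey part box with thin clear lid, 70 x 107 x 56 mm, right of the tray. Origin at its underside's centre.

How it is judged:
By the outcome, as a careful person would: the job done as asked, in the order asked, and still so for the second after the job is handed in, with the robot touching nothing.
It also fails if it takes over 67 s, if anything falls off the work surface, if the arm or the gripper's body presses on something with over 40 N, if the wrist force passes 120 N, or if a joint passes its speed limit or range.

## Working session

There is one attempt and no reset: what is moved stays moved. The work goes in short steps, Python scripts to look and compute and a tool call to move; the robot and the scene stay as the last step left them, time stands still between calls to the robot, and variables do not carry over. Pictures are saved under pics/ and viewed, at most 10 in all, crops included, and the job is handed in when it is done.

Besides the shell and the picture viewer there is one more tool, called by a JSON object that holds its "method" and its "body". drive_tool: Moves the arm, as the interface text tells. Its arguments: {"type":"object","properties":{"commands":{"type":"array"},"force":{"type":"number"}},"required":["commands"]}

```bash
mkdir -p pics; cat > h.py <<'E'
import numpy as np, cv2
from bench import bot, vision
def cam(n):
    d=vision.read_camera(n); d['E']=np.array(d['extrinsics']); return d
def cloud(d):
    v,u=np.mgrid[:480,:640]; z=d['depth']
    P=np.stack([(u-d['cx'])/d['fx']*z,(v-d['cy'])/d['fy']*z,z],-1)
    return P@d['E'][:3,:3].T+d['E'][:3,3]
def ray(d,u,v,h):
    r=d['E'][:3,:3]@np.array([(u-d['cx'])/d['fx'],(v-d['cy'])/d['fy'],1]); o=d['E'][:3,3]
    return o+r*(h-o[2])/r[2]
E
python3 - <<'E'
from h import *
for n in ('top','side'):
    d=cam(n); cv2.imwrite(f'pics/{n}0.png',d['pixels']); np.savez(f'{n}0.npz',**d)
    print(n,d['E'].round(3).tolist(),d['fx'])
s=bot.get_state(); print(s['tcp_pos'],s['eef_rot'],bot.tcp_to_grasp,s['clock'])
E
```

```text
top [[-0.023, -0.996, 0.081, 467.912], [-1.0, 0.023, -0.008, -173.931], [0.006, -0.081, -0.997, 1292.84], [0.0, 0.0, 0.0, 1.0]] 557.0455169950006
side [[1.0, 0.019, -0.021, 577.788], [0.029, -0.759, 0.651, -825.259], [-0.004, -0.651, -0.759, 904.051], [0.0, 0.0, 0.0, 1.0]] 609.7772805169161
[ 238.39984241 -522.64880741  213.74520851] [[ 9.09879409e-01  4.14872662e-01 -3.69368005e-04]
 [ 4.14872700e-01 -9.09878076e-01  1.59027963e-03]
 [ 3.23683692e-04 -1.60020339e-03 -9.99998667e-01]] 18.700000000000003 0.1
```

View pics/top0.png

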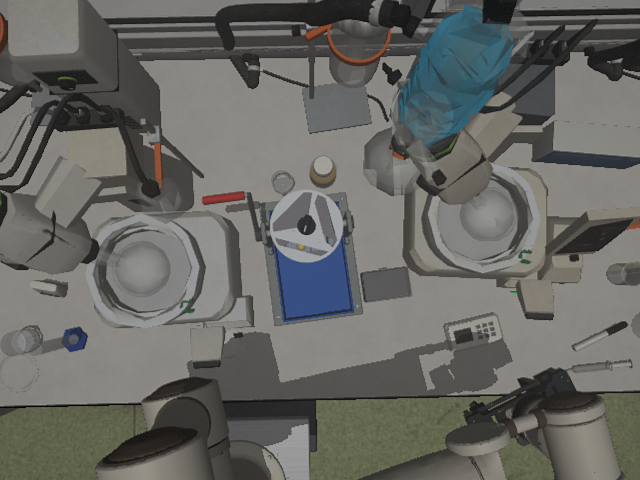

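View pics/side0.png

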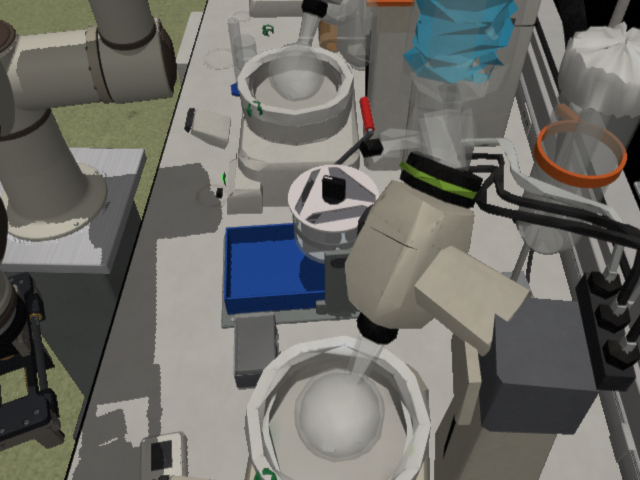

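The top view shows the cap centred near (306,226) with the knob at its middle. The handle is at (223,197), the tray is below at (315,285), and the beaker (283,182) and bottle (322,170) stand behind. The side view shows the same layout. A large machine stands behind the dispenser, to its right.

```bash
python3 - <<'E'
from h import *
L=lambda n:dict(np.load(n+'0.npz'))
t=L('top'); s=L('side')
for d,n,(a,b,c,e) in((t,'top',(180,270,190,360)),(s,'side',(90,200,280,390))):
    p=d['pixels'].astype(int); B,G,R=p[...,0],p[...,1],p[...,2]
    box=np.zeros((480,640),bool); box[a:b,c:e]=1
    red=box&(R>130)&(G<70)&(B<80); v,u=np.nonzero(red); print(n,'handle',ray(d,u.mean(),v.mean(),239).round(1),len(u))
    P=cloud(d)
    r,(w,h),ang=cv2.minAreaRect(np.c_[u,v].astype(np.float32)); pts=cv2.boxPoints((r,(w,h),ang)); print([ray(d,*q,239).round(0)[:2].tolist() for q in pts])
    k=box&(p.max(-1)<60)&(P[...,2]>232)&(P[...,2]<250); v,u=np.nonzero(k)
    if len(u)>5:
        q=np.array([ray(d,x,y,241) for x,y in zip(u,v)])[:,:2].astype(np.float32)
        print('knobtop',q.mean(0),cv2.minAreaRect(q),len(u))
    w=box&(p.min(-1)>150)&(abs(P[...,2]-203)<12)
    cs=max(cv2.findContours(w.astype(np.uint8),0,1)[0],key=cv2.contourArea)
    q=np.array([ray(d,*x[0],203) for x in cs])[:,:2].astype(np.float32)
    print('cap',cv2.minEnclosingCircle(q), np.median(P[w],0))
p=t['pixels'].astype(int); m=((p[...,0]>100)&(p[...,2]<60)&(p[...,1]<90)); m[:240]=0;m[330:]=0;m[:,:250]=0;m[:,370:]=0
v,u=np.nonzero(m); q=np.array([ray(t,x,y,12) for x,y in zip(u,v)])[:,:2].astype(np.float32); print('tray',cv2.minAreaRect(q))
c=cv2.resize(t['pixels'][175:275,240:370],None,fx=6,fy=6,interpolation=2); cv2.imwrite('pics/c.png',c)
E
```

```text
top handle [623.4  -9.2 239. ] 168
[[624.0, 30.0], [631.0, -47.0], [623.0, -48.0], [616.0, 29.0]]
knobtop [ 576.1629 -153.4831] ((590.2816772460938, -112.96484375), (129.52130126953125, 34.57014465332031), 67.62605285644531) 128
cap ((570.0345458984375, -165.62474060058594), 71.5790786743164) [ 555.25704187 -166.52833812  202.83251647]
side handle [621.8   2.2 239. ] 224
[[612.0, 42.0], [626.0, 46.0], [633.0, -34.0], [619.0, -37.0]]
knobtop [ 579.9628  -149.31387] ((589.2421264648438, -114.04633331298828), (141.18405151367188, 36.763187408447266), 69.8653793334961) 253
cap ((568.1455688476562, -159.43246459960938), 71.62779235839844) [ 545.2558746  -124.17282867  203.99302013]
tray ((466.9219970703125, -177.61817932128906), (177.88363647460938, 161.90170288085938), 6.552028656005859)
```

View pics/c.png

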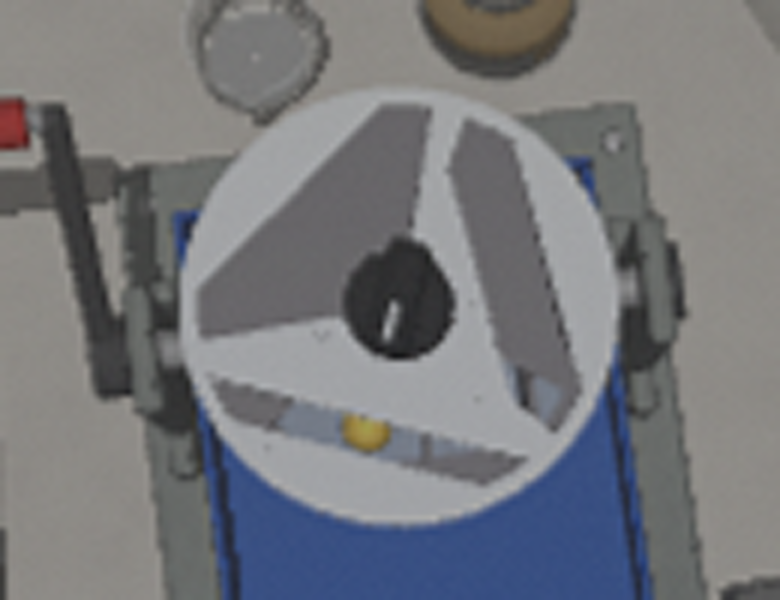

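The crop shows the narrow slot at the front, from (215,390) to (510,475) and about 16° off the image row, with one yellow ball visible through it. The wide slot is at the upper left and the middle slot at the right. Next I'll pin down the angles, heights and clearances.

```bash
python3 - <<'E'
from h import *
L=lambda n:dict(np.load(n+'0.npz'))
t=L('top'); s=L('side')
for d,n,(a,b,c,e) in((t,'top',(180,270,190,360)),(s,'side',(90,200,280,390))):
    p=d['pixels'].astype(int); P=cloud(d)
    box=np.zeros((480,640),bool); box[a:b,c:e]=1
    red=box&(p[...,2]>130)&(p[...,1]<70); q=P[red]; q=q[q[:,2]>200]
    print(n,'red cloud',np.percentile(q,[5,50,95],axis=0).round(1).tolist())
    w=box&(p.min(-1)>150)&(abs(P[...,2]-203)<15); print('cap z',np.percentile(P[w][:,2],[5,50,95]).round(1))
    if n=='top':
        q0=np.array([570,-165.6])
        m=np.zeros((480,640),np.uint8); m[w]=255
        hole=box&(p.max(-1)>60)&~w
        for v,u in [(0,0)]: pass
        lab=cv2.connectedComponents((~w&box).astype(np.uint8))[1]
        for i in range(1,lab.max()+1):
            v,u=np.nonzero(lab==i)
            if len(u)<40: continue
            q=np.array([ray(d,x,y,203) for x,y in zip(u,v)])[:,:2].astype(np.float32)
            if np.hypot(*(q-q0).T).max()<73: print('slot',cv2.minAreaRect(q),q.mean(0),len(u))
    near=(np.hypot(P[...,0]-570,P[...,1]+165)<330)&(P[...,2]>210)&(d['depth']>0)
    q=P[near]; g={}
    for x in q: 
        k=(int(x[0]//60*60),int(x[1]//60*60)); g[k]=max(g.get(k,0),int(x[2]))
    print(sorted(g.items()))
E
```

```text
top red cloud [[617.3, -45.0, 244.4], [622.2, -10.5, 247.6], [627.5, 24.2, 250.7]]
cap z [198.6 202.8 206.1]
slot ((594.7427368164062, -141.9315185546875), (84.47897338867188, 83.17298126220703), 88.72283172607422) [ 588.19543 -148.17648] 1100
slot ((578.90380859375, -203.60421752929688), (108.75907135009766, 24.16790771484375), 14.091967582702637) [ 579.0893  -203.67557] 610
slot ((527.319580078125, -152.87094116210938), (107.9344482421875, 13.464456558227539), 73.93932342529297) [ 527.3722  -153.47139] 347
[((240, -120), 696), ((240, -60), 738), ((240, 0), 739), ((300, -60), 720), ((300, 0), 715), ((420, 60), 244), ((420, 120), 260), ((480, 60), 247), ((480, 120), 262), ((540, -540), 276), ((540, -480), 369), ((540, -420), 489), ((540, -360), 486), ((540, -180), 245), ((540, -120), 213), ((540, -60), 216), ((540, 0), 455), ((540, 60), 459), ((540, 120), 230), ((600, -540), 294), ((600, -480), 448), ((600, -420), 801), ((600, -360), 813), ((600, -300), 794), ((600, -120), 242), ((600, -60), 252), ((600, 0), 458), ((600, 60), 536), ((600, 120), 408), ((660, -480), 512), ((660, -420),
[... 644 characters left out ...]
540, -540), 282), ((540, -480), 373), ((540, -420), 493), ((540, -360), 492), ((540, -180), 245), ((540, -120), 215), ((540, -60), 214), ((540, 0), 414), ((540, 60), 411), ((540, 120), 227), ((600, -540), 377), ((600, -480), 449), ((600, -420), 655), ((600, -360), 645), ((600, -120), 246), ((600, -60), 251), ((600, 0), 416), ((600, 60), 411), ((600, 120), 366), ((660, -480), 513), ((660, -420), 660), ((660, -360), 530), ((660, 60), 408), ((660, 120), 367), ((720, -480), 513), ((720, -420), 649), ((720, -360), 646), ((780, -360), 541), ((780, -300), 546), ((780, -240), 555), ((780, -180), 545), ((840, -360), 543), ((840, -300), 550), ((840, -240), 553), ((840, -180), 546), ((840, -120), 446)]
```

```bash
python3 - <<'E'
from h import *
L=lambda n:dict(np.load(n+'0.npz'))
for n in('top','side'):
    d=L(n);P=cloud(d)
    k=(P[...,0]>400)&(P[...,0]<740)&(P[...,1]>-110)&(P[...,1]<100)&(P[...,2]>262)&(d['depth']>0)
    v,u=np.nonzero(k); print(n,len(u), u.min(),u.max(),v.min(),v.max())
    q=P[k]; g={}
    for x in q:
        c=(int(x[0]//20*20),int(x[1]//20*20)); a=g.get(c,(9999,0,0)); g[c]=(min(a[0],int(x[2])),max(a[1],int(x[2])),a[2]+1)
    print(sorted(g.items()))
t=L('top')['pixels'][140:260,100:270]; s=L('side')['pixels'][60:200,310:480]
cv2.imwrite('pics/d.png',np.hstack([cv2.resize(t,(400,300),interpolation=2),cv2.resize(s,(400,300),interpolation=2)]))
E
```

```text
top 3045 112 189 111 223
[((560, 40), (324, 398, 38)), ((560, 60), (312, 401, 137)), ((560, 80), (310, 397, 72)), ((580, 20), (342, 392, 6)), ((580, 40), (310, 455, 344)), ((580, 60), (396, 459, 217)), ((580, 80), (390, 438, 136)), ((600, 20), (311, 392, 75)), ((600, 40), (324, 458, 340)), ((600, 60), (422, 519, 234)), ((600, 80), (407, 452, 71)), ((620, 20), (356, 356, 1)), ((620, 40), (309, 417, 124)), ((620, 60), (391, 531, 226)), ((620, 80), (390, 404, 17)), ((640, 60), (395, 536, 192)), ((640, 80), (532, 533, 2)), ((660, 60), (394, 537, 138)), ((660, 80), (529, 535, 57)), ((680, 60), (388, 413, 126)), ((680, 80), (390, 536, 120)), ((700, 60), (262, 467, 337)), ((700, 80), (407, 530, 35))]
side 2720 336 411 0 67
[((560, 40), (312, 404, 119)), ((560, 60), (302, 404, 185)), ((560, 80), (311, 398, 9)), ((580, 20), (324, 388, 15)), ((580, 40), (297, 414, 758)), ((580, 60), (296, 411, 15)), ((600, 20), (313, 394, 72)), ((600, 40), (293, 416, 758)), ((620, 20), (388, 390, 2)), ((620, 40), (295, 412, 489)), ((620, 60), (296, 411, 116)), ((640, 60), (397, 407, 88)), ((660, 60), (398, 408, 76)), ((680, 60), (398, 406, 18))]
```

View pics/d.png

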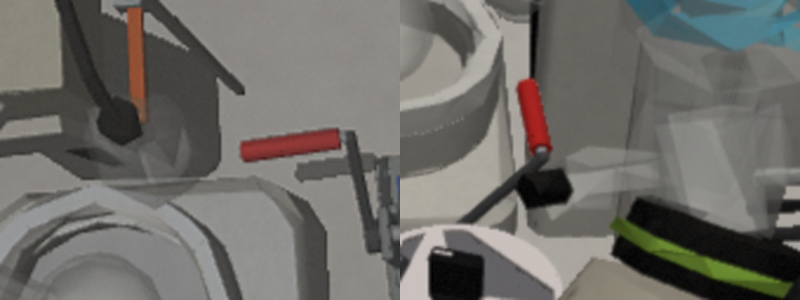

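The left of the picture shows the red handle with a tower (black clamp and glass) further left. The right shows the lever joining the handle to the axis. I'll check the clearances once more, then move.

```bash
python3 - <<'E'
from h import *
L=lambda n:dict(np.load(n+'0.npz'))
c,sn=np.cos(-1.353),np.sin(-1.353)
for n in('top','side'):
    d=L(n);P=cloud(d).reshape(-1,3)[d['depth'].ravel()>0]
    q=P[(np.hypot(P[:,0]-570,P[:,1]+165)<260)&(P[:,2]>280)&(P[:,1]<-60)]
    r=np.hypot(q[:,0]-570,q[:,1]+165)
    for z in range(280,800,60):
        k=(q[:,2]>=z)&(q[:,2]<z+60)
        if k.any(): i=np.argsort(r*k+1e4*~k)[min(20,k.sum()-1)]; print(n,z,q[i].round(),r[i].round(),k.sum())
    a=P[(P[:,0]<380)&(P[:,2]>120)]; al=a[:,0]*c+a[:,1]*sn; la=-a[:,0]*sn+a[:,1]*c
    for x in range(-100,700,100):
        k=(al>=x)&(al<x+100)
        if k.sum()>20: print('arm',n,x,np.percentile(la[k],[2,98]).round(),np.percentile(a[k,2],[2,98]).round())
E
```

```text
top 280 [ 654. -290.  284.] 150.0 1932
top 340 [ 681. -311.  399.] 183.0 715
top 400 [ 672. -313.  412.] 180.0 972
top 460 [ 663. -313.  483.] 174.0 1056
top 520 [ 664. -289.  579.] 155.0 759
top 580 [ 659. -296.  638.] 158.0 1314
top 640 [ 666. -292.  650.] 159.0 1909
top 700 [ 662. -295.  704.] 159.0 4370
top 760 [ 658. -299.  766.] 160.0 5993
arm top -100 [244. 300.] [272. 394.]
arm top 0 [138. 364.] [169. 736.]
arm top 100 [242. 290.] [664. 721.]
arm top 200 [169. 172.] [588. 617.]
arm top 300 [147. 177.] [561. 620.]
arm top 400 [125. 179.] [323. 607.]
arm top 500 [ 88. 187.] [319. 580.]
arm top 600 [127. 236.] [188. 544.]
side 340 [ 605. -374.  398.] 212.0 860
side 400 [ 643. -353.  429.] 202.0 2784
side 460 [ 634. -339.  490.] 185.0 5964
side 520 [ 652. -339.  522.] 192.0 3654
side 580 [ 636. -342.  630.] 189.0 6908
side 640 [ 644. -356.  642.] 205.0 1832
arm side -100 [ 41. 401.] [132. 378.]
arm side 0 [-13. 351.] [131. 432.]
arm side 300 [176. 177.] [542. 570.]
arm side 400 [114. 177.] [313. 562.]
arm side 500 [115. 187.] [232. 531.]
arm side 600 [117. 168.] [225. 347.]
```

{"method": "drive_tool", "body": {"commands": [[1,0,0.03,0.03,6],[1,0,0.06,0.06,12],[1,0.01,0.09,0.09,18],[1,0.02,0.12,0.11,24],[1,0.04,0.15,0.12,30],[1,0.06,0.18,0.12,36],[1,0.08,0.21,0.12,42],[1,0.1,0.24,0.12,48]]}}

```text
clock: 0.77
tcp_pos: [339.0, -281.6, 334.7]
eef_rot: [[0.296, 0.955, 0.0], [0.955, -0.296, -0.0], [-0.0, 0.0, -1.0]]
ft_force: [0.6, -1.0, -0.2]
gripper_width: 1.001
finger_force: 0.0
```

{"method": "drive_tool", "body": {"commands": [[1,0.01,0.02,0,7],[1,0.02,0.04,0,14],[1,0.04,0.06,0,21],[1,0.06,0.08,0,28],[1,0.08,0.1,0,35],[1,0.1,0.118,0,42],[1,0.12,0.118,0,49],[1,0.14,0.118,0,56]]}}

```text
clock: 1.43
tcp_pos: [479.4, -163.8, 334.3]
eef_rot: [[-0.629, 0.777, -0.0], [0.777, 0.629, 0.0], [0.0, -0.0, -1.0]]
ft_force: [-0.0, -0.7, 0.3]
gripper_width: 1.0
finger_force: 0.0
```

{"method": "drive_tool", "body": {"commands": [[1,0.02,0,0,7],[1,0.04,0,0,14],[1,0.055,0,0,21],[1,0.07,0,0,28],[1,0.08,0,0,35.5],[1,0.08,0,0,35.5],[1,0.08,0,0,35.5]]}}

```text
clock: 2.02
tcp_pos: [558.3, -165.0, 333.9]
eef_rot: [[-0.961, 0.278, -0.001], [0.278, 0.961, 0.001], [0.002, 0.0, -1.0]]
ft_force: [-0.1, -0.3, 0.4]
gripper_width: 0.999
finger_force: 0.0
```

```bash
python3 - <<'E'
from h import *
d=cam('wrist'); np.savez('wrist0.npz',**d); cv2.imwrite('pics/w0.png',d['pixels']); print(d['E'].round(2).tolist(),d['fx'],bot.get_state()['tcp_pos'])
E
```

```text
[[0.28, 0.93, 0.24, 490.34], [0.96, -0.27, -0.07, -144.82], [-0.0, 0.25, -0.97, 503.97], [0.0, 0.0, 0.0, 1.0]] 360.692666339689 [ 558.0420044  -165.08420369  334.2002742 ]
```

View pics/w0.png

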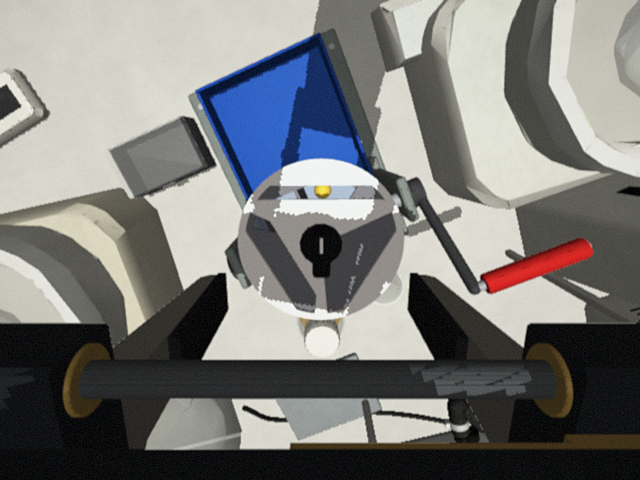

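The wrist view shows the cap at about (322,240), with the narrow slot level at row 191. The handle runs from (485,285) to (590,245), and the tray is at the upper left.

```bash
python3 - <<'E'
from h import *
d=dict(np.load('wrist0.npz')); P=cloud(d); p=d['pixels'].astype(int)
k=(abs(P[...,2]-203)<7)&(np.hypot(P[...,0]-570,P[...,1]+165)<80)
c=max(cv2.findContours(k.astype(np.uint8),0,1)[0],key=cv2.contourArea)
q=np.array([ray(d,*x[0],203) for x in c])[:,:2].astype(np.float32)
print('cap',cv2.minEnclosingCircle(q),cv2.fitEllipse(q))
b=(p[...,2]>120)&(p[...,1]<70)&(P[...,2]>200); v,u=np.nonzero(b)
q=np.array([ray(d,x,y,243) for x,y in zip(u,v)])[:,:2].astype(np.float32); print('handle',cv2.minAreaRect(q), P[b].mean(0))
m=(p[...,0]>90)&(p[...,0]>p[...,2]*2); v,u=np.nonzero(m&(P[...,2]<25)&(P[...,2]>0)); q=P[v,u][:,:2].astype(np.float32)
lab,nl=None,None
print('tray floor',cv2.minAreaRect(q),len(u), np.percentile(q,[1,99],axis=0))
# left inner edge of floor: per-row leftmost
E=[]
for r in range(110,180,3):
    uu=np.nonzero(m[r,180:400]&(P[r,180:400,2]<18)&(P[r,180:400,2]>4))[0]
    if len(uu)>5: E.append((ray(d,180+uu[0],r,12)[:2],ray(d,180+uu[-1],r,12)[:2]))
E=np.array(E)
for i in(0,1):
    f=cv2.fitLine(E[:,i].astype(np.float32),cv2.DIST_HUBER,0,.01,.01).ravel(); print('edge',f, np.degrees(np.arctan(f[1]/f[0])))
# narrow slot and knob
r0=np.hypot(P[...,0]-570,P[...,1]+165)
kb=(p.max(-1)<45)&(P[...,2]>225)&(P[...,2]<255)&(r0<40); v,u=np.nonzero(kb)
q=np.array([ray(d,x,y,241) for x,y in zip(u,v)])[:,:2].astype(np.float32); print('knob',cv2.minAreaRect(q),len(u))
E
```

```text
cap ((570.3666381835938, -165.33340454101562), 71.92938232421875) ((570.3258666992188, -165.322998046875), (142.9013671875, 143.06243896484375), 69.5223617553711)
handle ((622.76171875, -8.22775650024414), (16.683738708496094, 81.42141723632812), 5.816681385040283) [620.72640367  -9.78142531 246.57382373]
tray floor ((464.23089599609375, -173.115234375), (159.34649658203125, 160.13975524902344), 6.2808918952941895) 11847 [[ 383.50290833 -255.55338318]
 [ 518.50911499 -101.1311792 ]]
edge [ 9.9301749e-01  1.1796724e-01  4.5808945e+02 -2.5402649e+02] 6.7748003
edge [ 1.0677100e-01 -9.9428362e-01  5.0256094e+02 -1.5498076e+02] -83.87078
knob ((567.943115234375, -164.60995483398438), (13.61836051940918, 37.38072204589844), 73.58905792236328) 747
```

```bash
python3 - <<'E'
from h import *
for n in('wrist','top'):
    d=dict(np.load(n+'0.npz')); P=cloud(d); p=d['pixels'].astype(int)
    k=(p.max(-1)<60)&(np.hypot(P[...,0]-570.3,P[...,1]+165.3)<32)&(P[...,2]>195)
    print(n,k.sum(),np.histogram(P[k][:,2],bins=np.arange(195,255,5)))
E
```

```text
wrist 1827 (array([ 31, 162, 487,  17,  25,  22,  28,  23, 321, 394,   0]), array([195, 200, 205, 210, 215, 220, 225, 230, 235, 240, 245, 250]))
top 233 (array([ 0, 36, 74,  2,  3,  4,  0,  2, 39, 71,  2]), array([195, 200, 205, 210, 215, 220, 225, 230, 235, 240, 245, 250]))
```

{"method": "drive_tool", "body": {"commands": [[1,0.012,0,-0.02,0],[1,0.012,0,-0.045,0],[1,0.012,0,-0.07,0],[1,0.012,0,-0.085,0],[1,0.012,0,-0.09,0]]}}

```text
clock: 2.48
tcp_pos: [568.3, -164.5, 241.3]
eef_rot: [[-0.961, 0.278, -0.005], [0.278, 0.961, 0.002], [0.005, 0.001, -1.0]]
ft_force: [0.1, 0.8, 1.5]
gripper_width: 1.003
finger_force: 0.0
```

{"method": "drive_tool", "body": {"commands": [[1,0,0,-0.015,0],[1,0,0,-0.03,-0.4],[1,0,0,-0.03,-0.4],[0,0,0,-0.03,-0.4],[0,0,0,-0.03,-0.4],[0,0,0,-0.03,-0.4],[0,0,0,-0.03,-0.4],[0,0,0,-0.03,-0.4]], "force": 25}}

```text
clock: 3.15
tcp_pos: [570.9, -165.4, 215.5]
eef_rot: [[-0.959, 0.282, 0.001], [0.282, 0.959, -0.001], [-0.001, -0.0, -1.0]]
ft_force: [-0.4, 0.2, -0.2]
gripper_width: 0.661
finger_force: 0.0
```

{"method": "drive_tool", "body": {"commands": [[0,0,0,0,0],[0,0,0,0,0],[0,0,0,0,0],[0,0,0,0,0],[0,0,0,0,0],[0,0,0,0,0]]}}

```text
clock: 3.65
tcp_pos: [570.5, -165.2, 214.5]
eef_rot: [[-0.959, 0.282, -0.0], [0.282, 0.959, 0.0], [0.0, 0.0, -1.0]]
ft_force: [0.1, -0.1, -0.6]
gripper_width: 0.228
finger_force: 0.0
```

{"method": "drive_tool", "body": {"commands": [[0,0,0,0,0],[0,0,0,0,0],[0,0,0,0,0],[0,0,0,0,0]]}}

```text
clock: 3.98
tcp_pos: [570.4, -165.7, 214.6]
eef_rot: [[-0.959, 0.282, -0.0], [0.282, 0.959, -0.001], [0.0, -0.001, -1.0]]
ft_force: [-1.4, -3.6, -0.5]
gripper_width: 0.154
finger_force: 25.0
```

{"method": "drive_tool", "body": {"commands": [[0,0,0,0,-4],[0,0,0,0,-10],[0,0,0,0,-16],[0,0,0,0,-22],[0,0,0,0,-28],[0,0,0,0,-34],[0,0,0,0,-40],[0,0,0,0,-46]]}}

```text
clock: 4.65
tcp_pos: [569.9, -166.2, 214.6]
eef_rot: [[-0.459, 0.889, -0.001], [0.889, 0.459, -0.002], [-0.001, -0.002, -1.0]]
ft_force: [-2.7, -4.5, 0.0]
gripper_width: 0.152
finger_force: 25.0
```

{"method": "drive_tool", "body": {"commands": [[0,0,0,0,-6],[0,0,0,0,-12],[0,0,0,0,-18],[0,0,0,0,-24],[0,0,0,0,-30],[0,0,0,0,-36],[0,0,0,0,-42],[0,0,0,0,-47]]}}

```text
clock: 5.32
tcp_pos: [569.2, -166.3, 214.6]
eef_rot: [[0.337, 0.941, -0.003], [0.941, -0.337, -0.002], [-0.003, -0.002, -1.0]]
ft_force: [-5.2, -4.6, 1.9]
gripper_width: 0.147
finger_force: 25.0
```

{"method": "drive_tool", "body": {"commands": [[0,0,0,0,-2],[0,0,0,0,-4],[0,0,0,0,-4],[0,0,0,0,-4]]}}

```text
clock: 5.65
tcp_pos: [569.2, -166.3, 214.6]
eef_rot: [[0.398, 0.917, -0.003], [0.917, -0.398, -0.002], [-0.003, -0.002, -1.0]]
ft_force: [-5.9, -3.9, 1.3]
gripper_width: 0.148
finger_force: 25.0
```

```bash
python3 - <<'E'
from h import *
d=cam('wrist'); np.savez('wrist1.npz',**d); cv2.imwrite('pics/w1.png',d['pixels'])
E
```

```text
(no output)
```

View pics/w1.png

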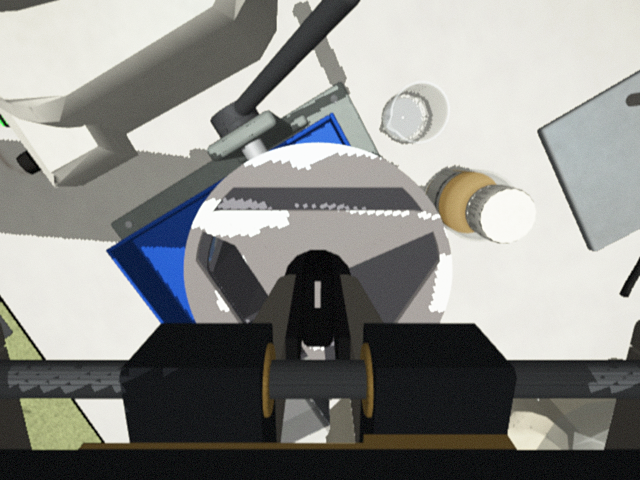

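The wrist view shows the cap turned, with the narrow slot now at the rear left (220–420, row 198) and the middle slot at the left, over the front mouth. Base plate and tray edges are visible to measure the yaw against.

```bash
python3 - <<'E'
from h import *
d=dict(np.load('wrist1.npz')); p=d['pixels']; g=cv2.cvtColor(p,6)
ls=cv2.createLineSegmentDetector().detect(g)[0][:,0]
for a in sorted(ls.tolist(),key=lambda a:-np.hypot(a[2]-a[0],a[3]-a[1]))[:40]:
    x1,y1,x2,y2=a
    if max(y1,y2)>330: continue
    o=[]
    for h in (8,55,203):
        A,B=ray(d,x1,y1,h),ray(d,x2,y2,h); o.append(round(np.degrees(np.arctan2(*(B-A)[1::-1]))%90,1))
    print(np.round(a),o)
E
```

```text
[ 63.  97. 212.   6.] [np.float64(3.9), np.float64(3.9), np.float64(3.9)]
[233. 187. 402. 187.] [np.float64(66.5), np.float64(66.5), np.float64(66.5)]
[258.  60. 126. 133.] [np.float64(2.9), np.float64(2.9), np.float64(2.9)]
[360.   1. 255. 107.] [np.float64(18.9), np.float64(18.9), np.float64(18.9)]
[105. 250. 220. 180.] [np.float64(6.6), np.float64(6.6), np.float64(6.6)]
[541. 129. 593. 249.] [np.float64(8.0), np.float64(8.0), np.float64(8.0)]
[588. 250. 536. 132.] [np.float64(8.0), np.float64(8.0), np.float64(8.0)]
[241.  95. 321.   0.] [np.float64(22.5), np.float64(22.5), np.float64(22.5)]
[111. 222. 210. 160.] [np.float64(6.5), np.float64(6.5), np.float64(6.5)]
[538. 128. 639.  69.] [np.float64(7.9), np.float64(7.9), np.float64(7.9)]
[638.  73. 543. 129.] [np.float64(8.1), np.float64(8.1), np.float64(8.1)]
[364. 323. 473. 323.] [np.float64(66.4), np.float64(66.4), np.float64(66.4)]
[161. 322. 106. 250.] [np.float64(6.8), np.float64(6.8), np.float64(6.8)]
[351. 267. 433. 231.] [np.float64(1.5), np.float64(1.5), np.float64(1.5)]
[ 86. 239.   0. 232.] [np.float64(61.8), np.float64(
[... 290 characters left out ...]
float64(6.7), np.float64(6.7)]
[138. 155.  83. 185.] [np.float64(3.1), np.float64(3.1), np.float64(3.1)]
[ 14. 120.  48. 170.] [np.float64(2.7), np.float64(2.7), np.float64(2.7)]
[ 3. 99. 63. 95.] [np.float64(70.3), np.float64(70.3), np.float64(70.3)]
[431. 272. 396. 321.] [np.float64(36.2), np.float64(36.2), np.float64(36.2)]
[58.  0.  1. 13.] [np.float64(76.7), np.float64(76.7), np.float64(76.7)]
[ 20. 140.  54. 187.] [np.float64(5.0), np.float64(5.0), np.float64(5.0)]
[197. 201. 149. 230.] [np.float64(6.4), np.float64(6.4), np.float64(6.4)]
[421. 210. 366. 209.] [np.float64(65.3), np.float64(65.3), np.float64(65.3)]
[349.  95. 374. 144.] [np.float64(6.7), np.float64(6.7), np.float64(6.7)]
```

The cap is square: its slot edges are at 6.7° and the stand's yaw is 6.6°. Release the knob and lift.

{"method": "drive_tool", "body": {"commands": [[1,0,0,0,0],[1,0,0,0,0],[1,0,0,0,0],[1,0,0,0,0],[1,0,0,0,0],[1,0,0,0.015,0],[1,0,0,0.035,0],[1,0,0,0.055,0]]}}

```text
clock: 6.37
tcp_pos: [570.2, -164.7, 269.6]
eef_rot: [[0.397, 0.918, -0.001], [0.918, -0.397, 0.001], [0.0, -0.002, -1.0]]
ft_force: [0.6, 0.4, -0.1]
gripper_width: 0.705
finger_force: 0.0
```

{"method": "drive_tool", "body": {"commands": [[1,0,0,0.015,6],[1,0,0,0.025,12],[1,0,0,0.025,18],[1,0.01,0.01,0.025,24],[1,0.02,0.03,0.025,30],[1,0.03,0.055,0.025,30],[1,0.04,0.08,0.025,30],[1,0.05,0.105,0.025,30]]}}

```text
clock: 7.03
tcp_pos: [620.9, -59.0, 294.6]
eef_rot: [[-0.115, 0.993, 0.0], [0.993, 0.115, 0.0], [0.0, 0.0, -1.0]]
ft_force: [0.9, -0.0, 0.2]
gripper_width: 1.0
finger_force: 0.0
```

{"method": "drive_tool", "body": {"commands": [[1,0.003,0.015,0,0],[1,0.006,0.026,0,0],[1,0.006,0.026,0,0],[1,0.006,0.026,0,0]]}}

```text
clock: 7.37
tcp_pos: [626.4, -34.5, 294.6]
eef_rot: [[-0.116, 0.993, -0.0], [0.993, 0.116, -0.001], [-0.001, -0.0, -1.0]]
ft_force: [-0.3, 0.3, -0.1]
gripper_width: 0.996
finger_force: 0.0
```

```bash
python3 - <<'E'
from h import *
d=cam('wrist'); np.savez('wrist2.npz',**d); cv2.imwrite('pics/w2.png',d['pixels']); print(bot.get_state()['ft_force'])
P=cloud(d); p=d['pixels'].astype(int)
b=(p[...,2]>110)&(p[...,1]<70)&(P[...,2]>200)&(P[...,2]<270); v,u=np.nonzero(b)
q=np.array([ray(d,x,y,243) for x,y in zip(u,v)])[:,:2].astype(np.float32); print(cv2.minAreaRect(q), P[b].mean(0))
E
```

```text
[ 0.78305326 -0.41609936  0.67862267]
((623.3057250976562, -9.156280517578125), (15.117738723754883, 79.83222961425781), 6.039408206939697) [621.91250762   3.81250705 246.62794875]
```

View pics/w2.png

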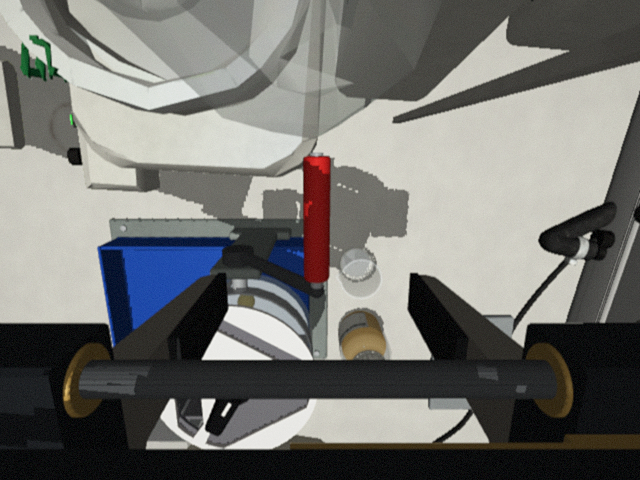

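The wrist view shows the handle at (316,220), lying between the finger planes. The camera side of the hand is close to the left tower's glass (top centre). I'll back off and flip the tool 180° so that side faces the drum.

{"method": "drive_tool", "body": {"commands": [[1,-0.01,-0.03,0,0],[1,-0.02,-0.06,0,-4],[1,-0.03,-0.08,0,-11],[1,-0.04,-0.1,0,-18],[1,-0.05,-0.11,0,-25],[1,-0.05,-0.11,0,-32],[1,-0.05,-0.11,0,-39],[1,-0.05,-0.11,0,-46]]}}

```text
clock: 8.08
tcp_pos: [575.7, -146.1, 294.8]
eef_rot: [[0.641, 0.767, 0.0], [0.767, -0.641, -0.0], [-0.0, 0.0, -1.0]]
ft_force: [0.1, -0.8, -1.4]
gripper_width: 1.006
finger_force: 0.0
```

{"method": "drive_tool", "body": {"commands": [[1,0,0,0,-7],[1,0,0,0,-14],[1,0,0,0,-21],[1,0,0,0,-28],[1,0,0,0,-35],[1,0,0,0,-42],[1,0,0,0,-49],[1,0,0,0,-56]]}}

```text
clock: 8.75
tcp_pos: [575.9, -145.7, 294.6]
eef_rot: [[0.995, -0.102, -0.0], [-0.102, -0.995, -0.0], [-0.0, 0.0, -1.0]]
ft_force: [-0.1, 0.1, -0.7]
gripper_width: 0.999
finger_force: 0.0
```

{"method": "drive_tool", "body": {"commands": [[1,0,0,0,-7],[1,0,0,0,-14],[1,0,0,0,-21],[1,0,0,0,-28],[1,0,0,0,-35],[1,0,0,0,-42],[1,0,0,0,-49],[1,0,0,0,-56]]}}

```text
clock: 9.42
tcp_pos: [575.9, -145.7, 294.7]
eef_rot: [[0.472, -0.882, -0.0], [-0.882, -0.472, -0.0], [0.0, 0.0, -1.0]]
ft_force: [0.2, -0.5, -0.3]
gripper_width: 0.997
finger_force: 0.0
```

{"method": "drive_tool", "body": {"commands": [[1,0,0,0,-7],[1,0,0,0,-14],[1,0,0,0,-22],[1,0,0,0,-22],[1,0.01,0.02,0,-22],[1,0.02,0.045,0,-22],[1,0.035,0.075,0,-22],[1,0.045,0.1,0,-22]]}}

```text
clock: 10.08
tcp_pos: [622.0, -43.9, 294.7]
eef_rot: [[0.117, -0.993, 0.0], [-0.993, -0.117, 0.0], [-0.0, -0.0, -1.0]]
ft_force: [-0.3, -0.4, 0.1]
gripper_width: 1.001
finger_force: 0.0
```

{"method": "drive_tool", "body": {"commands": [[1,0.005,0.01,0,0],[1,0.005,0.01,0,0],[1,0.005,0.01,-0.02,0],[1,0.005,0.01,-0.04,0]]}}

```text
clock: 10.42
tcp_pos: [627.2, -36.2, 255.9]
eef_rot: [[0.116, -0.993, 0.003], [-0.993, -0.116, -0.002], [0.002, -0.003, -1.0]]
ft_force: [-0.2, -1.0, -0.9]
gripper_width: 0.999
finger_force: 0.0
```

```bash
python3 - <<'E'
from h import *
s=bot.get_state(); print(s['q'],s['ft_force'],s['tcp_pos'])
d=cam('wrist'); P=cloud(d); p=d['pixels'].astype(int)
b=(p[...,2]>110)&(p[...,1]<70)&(P[...,2]>200)&(P[...,2]<270); v,u=np.nonzero(b); print(len(u))
if len(u)>50:
    q=np.array([ray(d,x,y,243) for x,y in zip(u,v)])[:,:2].astype(np.float32); print(cv2.minAreaRect(q), P[b].mean(0))
E
```

```text
[-2.49124192e-01  2.68657173e-01  1.38775716e+00 -1.13657817e-03
  1.48132920e+00  2.77666621e+00] [-0.20317285 -0.95241817 -0.88476088] [627.16271186 -36.2128417  255.85390292]
96
((621.7449951171875, -20.392866134643555), (10.752874374389648, 52.608646392822266), 3.960479736328125) [622.20643259  -8.92196225 246.51318267]
```

{"method": "drive_tool", "body": {"commands": [[1,0,0,-0.02,0],[1,0,0,-0.035,0],[0,0,0,-0.035,0],[0,0,0,-0.035,0],[0,0,0,-0.035,0],[0,0,0,-0.035,0],[0,0,0,-0.035,0],[0,0,0,-0.035,0]], "force": 15}}

```text
clock: 11.13
tcp_pos: [627.0, -34.4, 220.7]
eef_rot: [[0.115, -0.993, 0.002], [-0.993, -0.115, -0.0], [0.001, -0.002, -1.0]]
ft_force: [0.1, 0.6, -0.6]
gripper_width: 0.591
finger_force: 0.0
```

{"method": "drive_tool", "body": {"commands": [[0,0,0,0,0],[0,0,0,0,0],[0,0,0,0,0],[0,0,0,0,0],[0,0,0,0,0],[0,0,0,0,0],[0,0,0,0,0]]}}

```text
clock: 11.72
tcp_pos: [625.6, -34.3, 219.4]
eef_rot: [[0.115, -0.993, -0.002], [-0.993, -0.115, -0.0], [-0.0, 0.002, -1.0]]
ft_force: [-3.8, -0.3, 1.5]
gripper_width: 0.176
finger_force: 15.0
```

```bash
python3 - <<'E'
import numpy as np
u=np.array([.9934,.1149])
f=lambda t:np.r_[-u*0+u*110*np.sin(.698-t),110*np.cos(.698-t)]
def pr(ts):
    for i in range(0,len(ts)-1,8):
        b=f(ts[i]); print([[0,*((f(t)-b)/1000).round(3).tolist(),0] for t in ts[i+1:i+9]])
pr(np.linspace(0,2.33,25)); print(); pr(np.linspace(2.33,-0.03,25))
E
```

```text
[[0, -0.008, -0.001, 0.006, 0], [0, -0.017, -0.002, 0.012, 0], [0, -0.027, -0.003, 0.017, 0], [0, -0.037, -0.004, 0.02, 0], [0, -0.047, -0.005, 0.023, 0], [0, -0.058, -0.007, 0.025, 0], [0, -0.068, -0.008, 0.026, 0], [0, -0.079, -0.009, 0.025, 0]]
[[0, -0.011, -0.001, -0.001, 0], [0, -0.021, -0.002, -0.004, 0], [0, -0.031, -0.004, -0.007, 0], [0, -0.041, -0.005, -0.011, 0], [0, -0.05, -0.006, -0.017, 0], [0, -0.059, -0.007, -0.023, 0], [0, -0.067, -0.008, -0.03, 0], [0, -0.074, -0.009, -0.038, 0]]
[[0, -0.007, -0.001, -0.008, 0], [0, -0.012, -0.001, -0.017, 0], [0, -0.017, -0.002, -0.027, 0], [0, -0.021, -0.002, -0.037, 0], [0, -0.024, -0.003, -0.047, 0], [0, -0.026, -0.003, -0.058, 0], [0, -0.027, -0.003, -0.068, 0], [0, -0.027, -0.003, -0.079, 0]]

[[0, -0.0, -0.0, 0.011, 0], [0, 0.001, 0.0, 0.022, 0], [0, 0.003, 0.0, 0.032, 0], [0, 0.006, 0.001, 0.043, 0], [0, 0.01, 0.001, 0.053, 0], [0, 0.015, 0.002, 0.062, 0], [0, 0.021, 0.002, 0.071, 0], [0, 0.027, 0.003, 0.08, 0]]
[[0, 0.008, 0.001, 0.008, 0], [0, 0.016, 0.002, 0.015, 0], [0, 0.025, 0.003, 0.021, 0], [0, 0.034, 0.004, 0.026, 0], [0, 0.044, 0.005, 0.03, 0], [0, 0.054, 0.006, 0.033, 0], [0, 0.065, 0.007, 0.036, 0], [0, 0.075, 0.009, 0.037, 0]]
[[0, 0.011, 0.001, 0.0, 0], [0, 0.021, 0.002, -0.001, 0], [0, 0.032, 0.004, -0.003, 0], [0, 0.042, 0.005, -0.006, 0], [0, 0.052, 0.006, -0.01, 0], [0, 0.062, 0.007, -0.015, 0], [0, 0.071, 0.008, -0.021, 0], [0, 0.079, 0.009, -0.028, 0]]
```

{"method": "drive_tool", "body": {"commands": [[0,-0.008,-0.001,0.006,0],[0,-0.017,-0.002,0.012,0],[0,-0.027,-0.003,0.017,0],[0,-0.037,-0.004,0.02,0],[0,-0.047,-0.005,0.023,0],[0,-0.058,-0.007,0.025,0],[0,-0.068,-0.008,0.026,0],[0,-0.079,-0.009,0.025,0]]}}

```text
clock: 12.38
tcp_pos: [547.5, -43.3, 245.0]
eef_rot: [[0.115, -0.993, 0.002], [-0.993, -0.115, -0.0], [0.0, -0.002, -1.0]]
ft_force: [2.2, 0.1, -0.2]
gripper_width: 0.179
finger_force: 15.0
```

{"method": "drive_tool", "body": {"commands": [[0,-0.011,-0.001,-0.001,0],[0,-0.021,-0.002,-0.004,0],[0,-0.031,-0.004,-0.007,0],[0,-0.041,-0.005,-0.011,0],[0,-0.05,-0.006,-0.017,0],[0,-0.059,-0.007,-0.023,0],[0,-0.067,-0.008,-0.03,0],[0,-0.074,-0.009,-0.038,0]]}}

```text
clock: 13.05
tcp_pos: [473.6, -51.8, 208.0]
eef_rot: [[0.115, -0.993, 0.003], [-0.993, -0.115, 0.0], [-0.0, -0.003, -1.0]]
ft_force: [-1.9, 2.6, 5.0]
gripper_width: 0.176
finger_force: 15.0
```

{"method": "drive_tool", "body": {"commands": [[0,-0.007,-0.001,-0.008,0],[0,-0.012,-0.001,-0.017,0],[0,-0.017,-0.002,-0.027,0],[0,-0.021,-0.002,-0.037,0],[0,-0.024,-0.003,-0.047,0],[0,-0.026,-0.003,-0.058,0],[0,-0.027,-0.003,-0.068,0],[0,-0.027,-0.003,-0.079,0]]}}

```text
clock: 13.72
tcp_pos: [446.3, -55.0, 127.2]
eef_rot: [[0.115, -0.993, -0.0], [-0.993, -0.115, 0.0], [-0.0, 0.0, -1.0]]
ft_force: [-9.9, 4.6, 18.7]
gripper_width: 0.178
finger_force: 15.0
```

{"method": "drive_tool", "body": {"commands": [[0,0,0,0,0],[0,0,0,0,0],[0,0,0,0,0],[0,0,0,0,0],[0,0,0,0,0],[0,0,0,0,0],[0,0,0,0,0],[0,0,0,0,0]]}}

```text
clock: 14.38
tcp_pos: [446.1, -55.0, 127.3]
eef_rot: [[0.115, -0.993, -0.001], [-0.993, -0.115, 0.0], [-0.001, 0.001, -1.0]]
ft_force: [-3.9, 1.9, -2.9]
gripper_width: 0.179
finger_force: 15.0
```

```bash
python3 - <<'E'
from h import *
t=cam('top'); s=cam('side'); w=cam('wrist')
im=np.hstack([cv2.resize(t['pixels'][190:340,240:400],(400,375)),cv2.resize(s['pixels'][150:310,210:390],(400,356))[:375] if 0 else cv2.resize(s['pixels'][150:310,210:390],(400,375))])
cv2.imwrite('pics/e.png',im); cv2.imwrite('pics/w3.png',w['pixels'])
def yel(d):
    h=cv2.cvtColor(d['pixels'],cv2.COLOR_BGR2HSV); m=cv2.inRange(h,(20,120,90),(35,255,255)); P=cloud(d)
    n,l,st,c=cv2.connectedComponentsWithStats(m)
    return [(c[i].round().tolist(),int(st[i,4]),np.median(P[l==i],0).round().tolist()) for i in range(1,n) if st[i,4]>4]
for d in(t,s,w): print(yel(d))
E
```

```text
[([302.0, 283.0], 39, [455.0, -153.0, 29.0]), ([309.0, 288.0], 74, [443.0, -168.0, 28.0])]
[([238.0, 123.0], 13, [408.0, -44.0, 249.0]), ([265.0, 262.0], 194, [449.0, -165.0, 28.0]), ([303.0, 263.0], 59, [515.0, -164.0, 28.0])]
[([238.0, 81.0], 515, [514.0, -162.0, 27.0]), ([338.0, 87.0], 981, [445.0, -166.0, 28.0]), ([321.0, 108.0], 458, [455.0, -151.0, 28.0]), ([374.0, 351.0], 11, [439.0, -86.0, 231.0]), ([260.0, 358.0], 26, [462.0, -83.0, 232.0]), ([376.0, 386.0], 185, [438.0, -82.0, 236.0]), ([259.0, 369.0], 37, [462.0, -81.0, 234.0]), ([258.0, 396.0], 129, [461.0, -77.0, 236.0])]
```

View pics/e.png

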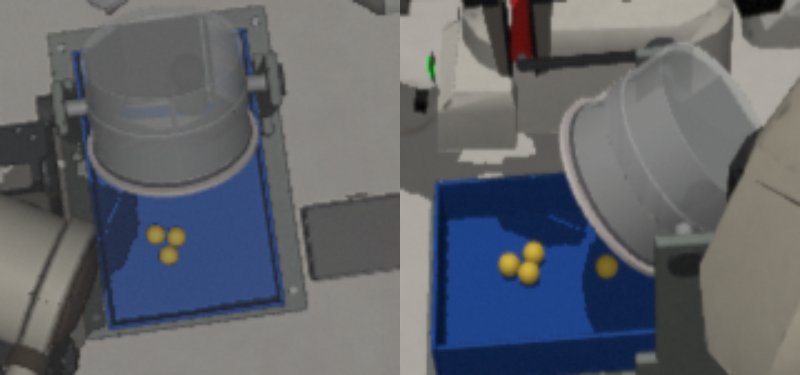

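The top and side crops show all four yellow balls in the blue tray: three at about (165,245) in the left crop, plus the fourth at (606,267) in the right crop. The drum is at its stop and the dark balls are still inside. Now swing it back.

{"method": "drive_tool", "body": {"commands": [[0,0,0,0.011,0],[0,0.001,0,0.022,0],[0,0.003,0,0.032,0],[0,0.006,0.001,0.043,0],[0,0.01,0.001,0.053,0],[0,0.015,0.002,0.062,0],[0,0.021,0.002,0.071,0],[0,0.027,0.003,0.08,0]]}}

```text
clock: 15.2
tcp_pos: [476.9, -51.6, 208.9]
eef_rot: [[0.115, -0.993, 0.009], [-0.993, -0.115, 0.001], [0.0, -0.009, -1.0]]
ft_force: [12.1, 2.7, -15.2]
gripper_width: 0.177
finger_force: 15.0
```

{"method": "drive_tool", "body": {"commands": [[0,0.008,0.001,0.008,0],[0,0.016,0.002,0.015,0],[0,0.025,0.003,0.021,0],[0,0.034,0.004,0.026,0],[0,0.044,0.005,0.03,0],[0,0.054,0.006,0.033,0],[0,0.065,0.007,0.036,0],[0,0.075,0.009,0.037,0]]}}

```text
clock: 15.87
tcp_pos: [548.0, -43.2, 243.0]
eef_rot: [[0.115, -0.993, -0.004], [-0.993, -0.115, -0.0], [-0.0, 0.004, -1.0]]
ft_force: [-1.9, -2.5, -14.3]
gripper_width: 0.181
finger_force: 15.0
```

{"method": "drive_tool", "body": {"commands": [[0,0.011,0.001,0,0],[0,0.021,0.002,-0.001,0],[0,0.032,0.004,-0.003,0],[0,0.042,0.005,-0.006,0],[0,0.052,0.006,-0.01,0],[0,0.062,0.007,-0.015,0],[0,0.071,0.008,-0.021,0],[0,0.08,0.009,-0.028,0]]}}

```text
clock: 16.53
tcp_pos: [626.6, -34.4, 216.1]
eef_rot: [[0.115, -0.993, -0.007], [-0.993, -0.115, -0.001], [-0.0, 0.007, -1.0]]
ft_force: [-30.5, -5.2, 3.4]
gripper_width: 0.186
finger_force: 15.7
```

{"method": "drive_tool", "body": {"commands": [[0,0.001,0,-0.001,0],[0,0.001,0,-0.001,0],[0,0.001,0,-0.001,0],[0,0.001,0,-0.001,0]]}}

```text
clock: 16.87
tcp_pos: [625.7, -34.5, 214.4]
eef_rot: [[0.115, -0.993, -0.011], [-0.993, -0.115, -0.0], [-0.001, 0.011, -1.0]]
ft_force: [-13.0, -0.1, -3.3]
gripper_width: 0.18
finger_force: 15.0
```

{"method": "drive_tool", "body": {"commands": [[1,0,0,0,0],[1,0,0,0,0],[1,0,0,0,0],[1,0,0,0,0],[1,0,0,0,0],[1,0,0,0,0],[1,0,0,0.02,0],[1,0,0,0.05,0]]}}

```text
clock: 17.53
tcp_pos: [627.7, -33.8, 262.5]
eef_rot: [[0.115, -0.993, -0.007], [-0.993, -0.115, 0.002], [-0.002, 0.007, -1.0]]
ft_force: [0.3, 0.5, -0.7]
gripper_width: 0.739
finger_force: 0.0
```

{"method": "drive_tool", "body": {"commands": [[1,0,0,0.03,0],[1,-0.02,-0.03,0.05,0],[1,-0.05,-0.06,0.06,0],[1,-0.08,-0.06,0.06,0],[1,-0.12,-0.06,0.06,0],[1,-0.16,-0.06,0.06,0],[1,-0.2,-0.06,0.06,0],[1,-0.24,-0.06,0.06,0]]}}

```text
clock: 18.2
tcp_pos: [387.9, -94.0, 325.6]
eef_rot: [[0.115, -0.993, 0.001], [-0.993, -0.115, -0.001], [0.001, -0.0, -1.0]]
ft_force: [-0.0, -0.4, 1.2]
gripper_width: 1.0
finger_force: 0.0
```

{"method": "drive_tool", "body": {"commands": [[1,-0.02,0,0,0],[1,-0.02,0,0,0],[1,-0.02,0,0,0]]}}

```text
clock: 18.45
tcp_pos: [369.5, -94.4, 326.4]
eef_rot: [[0.114, -0.993, 0.003], [-0.993, -0.114, -0.001], [0.002, -0.002, -1.0]]
ft_force: [0.2, 0.5, -0.5]
gripper_width: 1.0
finger_force: 0.0
```

```bash
python3 - <<'E'
from h import *
t=cam('top'); s=cam('side')
im=np.hstack([cv2.resize(t['pixels'][140:320,190:400],(420,360)),cv2.resize(s['pixels'][80:280,210:400],(380,360))]); cv2.imwrite('pics/f.png',im)
for d,o in((t,'top0.npz'),(s,'side0.npz')):
    o=dict(np.load(o)); 
    for D in(o,d):
        P=cloud(D); p=D['pixels'].astype(int); b=(p[...,2]>130)&(p[...,1]<70)&(P[...,0]>480)&(P[...,0]<700)&(abs(P[...,2]-240)<30); print('handle',np.median(P[b],0).round(1),b.sum())
        h=cv2.cvtColor(D['pixels'],cv2.COLOR_BGR2HSV); m=cv2.inRange(h,(20,120,90),(35,255,255))>0; print('yellow',(m&(P[...,2]<60)).sum(),(m&(P[...,2]>60)).sum())
        k=(p.min(-1)>140)&(np.hypot(P[...,0]-570,P[...,1]+165)<75)&(abs(P[...,2]-203)<15); A=np.c_[P[k][:,:2]-[570,-165],np.ones(k.sum())]; print('cap plane',np.linalg.lstsq(A,P[k][:,2],rcond=None)[0].round(3))
E
```

```text
handle [622.2 -10.5 247.6] 168
yellow 0 26
cap plane [-1.00000e-03  1.00000e-03  2.02863e+02]
handle [622.3 -10.6 247.7] 149
yellow 110 1
cap plane [ -0.     -0.    202.926]
handle [621.1  -9.5 248.8] 222
yellow 0 2
cap plane [-1.0000e-03  2.0000e-03  2.0424e+02]
handle [620.8 -10.1 248.8] 208
yellow 247 4
cap plane [-2.00000e-03  2.00000e-03  2.04244e+02]
```

View pics/f.png

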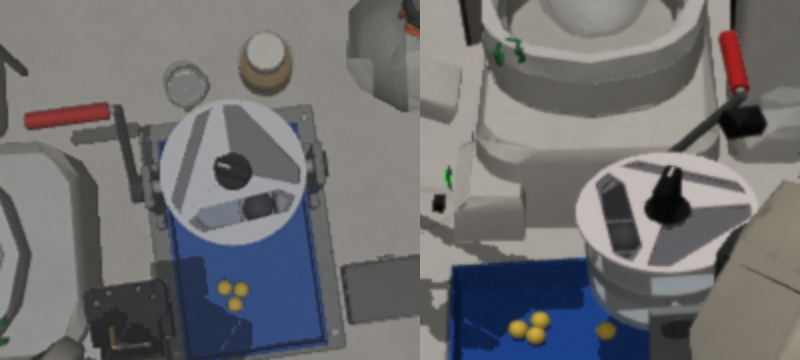

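The final crops show the drum upright with the handle back at its start position. The middle slot is over the mouth with a dark ball visible below it, all four yellow balls are in the tray, and the bottle, beaker and box have not moved.

```bash
python3 -c "
from bench import bot
print(bot.close_job())"
```

```text
the job is handed in; nothing more can be done
None
```

The job is done and handed in at about 18.5 s of the 67 s allowed: the cap's middle slot is square over the mouth, all four yellow balls are in the tray, the drum is back fully upright with the dark balls still inside it, and the bottle, beaker and box are where they stood.

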